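# Turn a capacitor over on an angled rest and load it in the test cradle

### The arm

A 6-joint arm with a two-finger parallel gripper is mounted at the origin on the work surface; the furniture and walls round the work are solid. World frame = base frame: x ahead of the robot, y to its left, z up, the work surface at z = 0. Lengths are in m, angles in rad, forces in N, time in s.
With the tool pointing down it reaches from about 0.375 to 0.975 m from the base axis. Payload 3.8 kg.
Tool frame: the origin (TCP) lies midway between the tips of the shut fingers; the grasp point (between the pads) lies 19 mm behind it; z points along the fingers, y is the line along which they close (so a half turn about z gives the same grasp; the last joint's range is limited). The gripper opens to 85 mm and grips with 20 to 120 N. Pads are 22 mm wide; open, the fingers measure 114 mm over their backs; the gripper's body (76 mm by 85 mm) begins 54 mm behind the grasp point. The pads swing forward as they close: fully open they stand 13 mm farther back than shut.
Start: joints at [-1.147, 0.264, 1.604, -0, 1.274, -0.037], TCP at [0.3, -0.605, 0.231] pointing down, gripper open.
Joint ranges: [-2.63, 2.63], [-0.94, 2.18], [0.31, 2.57], [-1.31, 4.45], [0, 2.66], [-2.55, 2.55]. Speed limits (rad/s): [2.57, 2.57, 3.14, 3.14, 3.14, 3.14].

### API

Orientations are given as a rotation vector (axis times angle).
In Python, from workcell import bot gives the robot as it stands.
- The arm moves only by the tool step_arm, never from a script. Its argument "motion" is a list of rows, each a list of 5 numbers: the finger opening in cm, from 0 to 8.54, then the shift along the tool's x, y, z in cm, then the turn about the tool's z in degrees. In form: [[claw, dx, dy, dz, twist], ...]. A call has 1 to 20 rows; each row is the pose to reach, as a shift and turn from the pose commanded when the call began, along the tool's axes at that moment; what a row does not reach only later rows make up. A row lasts 1/10 s, in which the tool goes at most 50 mm and 8.59 degrees, less where a joint would pass 70% of its speed; a pose out of reach is approached as far as the arm can. A call with a gripper value outside its range is refused whole. The fingers move at their own pace and stop on an object; "force" is the grip in N (left out, the last holds). Time passes only in rows, so rows that repeat a pose let the fingers close. It gives the time, the measured TCP pose, the force, the opening and the grip force at its end, in the units of the state.
- bot.read_state(): the state, without advancing time (a new reading comes with each control period).
- bot.read_camera(name): name is "scene" or "side" or "wrist"; returns (picture, depth): 400x640x3 uint8, red, green, blue; 400x640 float32, m along the optical axis (not along the pixel's ray), 0 where there is no reading.
- bot.calibration(name): a dict with "mtx" (3x3 intrinsics, pixels), "k1" (the pictures are not rectified: a ray, as slopes to the right and down, at radius r is drawn at 1 + k1 r^2 times it, then the intrinsics apply), "origin" and "orientation" of the camera in the world; the wrist camera has in their place "T_tool_cam" (4x4, takes a point from camera to tool coordinates, whose origin is the TCP and whose axes are the flange's). Camera axes: x right, y up, looking along -z (the intrinsics and any distortion apply to the point x, -y, -z); pixel columns grow to the right and rows downward; lengths in m; the calibration is good to about 2 mm. A picture is of the moment at which its call begins: read the wrist's pose just before it. calibration takes no time and is no camera call.
- bot.finish_job(): hands the job in; it is judged then, once.
The state is a dict: "time": time; "q": joint angles; "joint_vel": joint speeds; "joint_torque": joint torques, N m; "tool_pos": TCP position; "tcp_rot": TCP orientation; "wrist_force": force on the tool from outside, world axes, zero at the start; "torque": the same for the moment, N m; "width": opening from 0.0 (shut) to 1.0 (fully open); "grip_force": force on a finger pad.
Only numpy, scipy, OpenCV 4.12 (cv2) and the standard library are available. Lean on these libraries where they do the work, as an engineer would, in place of code of your own. Each camera call takes 0.05 s, during which the arm holds its last target. There are 200 camera calls.

### The job

Take the tall capacitor out of the tray from above and park it, terminals upward and base down on the foot stop, in the groove of the angled rest block; let go of it there. Then take it again from the side, and lay it level in the groove of the test cradle with its terminals in the round opening of the black contact head and its top rim pushed up against the head, and let go. Do not drop it, and leave the two short capacitors standing in their tray.

Things in the scene. Friction and masses are not known exactly. Their poses are not given: they have to be found in the camera images.
- can_mid (a point): Centre of the tall white motor-run capacitor, a can 39.4 mm in diameter and 72 mm tall, standing in one of the tray's cells; on the axis, 36 mm from both ends; z runs along the can to the terminals. Two blade terminals stand 8 mm up from the top (80 mm in all); they touch nothing and need no turning to fit. 60 to 120 g.
- can_shoulder (a point): Centre of the tall capacitor's top rim face, the terminal end of the can (36 mm from can_mid along its z axis).
- run_capacitor: The same tall capacitor; origin at the centre of its base, z along the can towards the terminals.
- tray: Fixed low grey tray, 75 mm (x) by 195 mm (y), walls 30 mm high and 4 mm thick, floor top 4 mm above the bench, two dividers making three cells in a row along its y axis with centres 64 mm apart. Origin under its centre. One capacitor stands in each cell.
- short_cap_a: A shorter capacitor, 35 mm in diameter, 66 mm tall with terminals, standing in the tray; origin at its base centre, z along it.
- short_a_mid (a point): Point on the axis of that shorter capacitor, 30 mm above its base.
- short_cap_b: The other shorter capacitor, the same as the first.
- short_b_mid (a point): Point on the axis of that other shorter capacitor, 30 mm above its base.
- rest_block: Fixed aluminium angled block on a dark steel base plate 110 (x) by 76 by 10 mm; origin on the bench, z up. Its 90-degree vee groove, 52 mm long and 34 mm wide (narrower than the can: fingers pass beside it), rises at 45 degrees towards +x, open side facing up and to -x; a 34 mm wide foot stop, reaching 30 mm out from the groove's bottom line, closes its lower end.
- rest_middle (a point): Where the middle of a can lies when parked in the angled block with its base on the foot stop: at (-4.2, 0, 90.2) mm in the block's frame, whose axes this point shares. The can's axis then leans 45 degrees from vertical towards +x, terminals upward; it stays there by itself.
- test_cradle: Fixed cradle on a grey base plate 150 (x) by 76 by 10 mm; origin on the bench, z up. A level 90-degree aluminium vee groove, 34 mm wide, runs along x from -34 to 28 mm on a narrow web. At its +x end a black contact head, 48 mm square, top at 99 mm, front face at x = 36 mm, has a round opening 28 mm wide and 13 mm deep for the terminals.
- cradle_home (a point): Where the middle of a can lies when home in the cradle: x = 0, y = 0, 75 mm above the bench in the cradle's frame, whose axes this point shares. The can's axis is then along x, terminals to +x, its top rim against the head's face 36 mm away.
There are look-alikes about, which are no part of the job. What is shaped like the rest_block but green is not meant.

How it is judged:
By the outcome, as a careful person would: the job done as asked, in the order asked, and still so for the second after the job is handed in, with the robot touching nothing.
It also fails if it takes over 58 s, if anything falls off the work surface, if the arm or the gripper's body presses on something with over 40 N, if the wrist force passes 120 N, or if a joint passes its speed limit or range.

## Working session

There is one attempt and no reset: what is moved stays moved. The work goes in short steps, Python scripts to look and compute and a tool call to move; the robot and the scene stay as the last step left them, time stands still between calls to the robot, and variables do not carry over. Pictures are saved under pics/ and viewed, at most 10 in all, crops included, and the job is handed in when it is done.

Besides the shell and the picture viewer there is one more tool, called by a JSON object that holds its "op" and its "data". step_arm: Moves the arm, as the interface text tells. Its arguments: {"type":"object","properties":{"motion":{"type":"array","items":{"type":"array","items":{"type":"number"}}},"force":{"type":"number"}},"required":["motion"]}

```bash
mkdir -p pics; cat > h.py <<'E'
import numpy as np, cv2
from scipy.spatial.transform import Rotation as R
from workcell import bot
def cam(name):
    s=bot.read_state(); im,d=bot.read_camera(name); c=bot.calibration(name)
    T=np.eye(4)
    if name=="wrist":
        W=np.eye(4); W[:3,:3]=R.from_rotvec(s["tcp_rot"]).as_matrix(); W[:3,3]=s["tool_pos"]; T=W@np.array(c["T_tool_cam"])
    else:
        o=np.array(c["orientation"]); T[:3,:3]=o if o.shape==(3,3) else R.from_rotvec(o).as_matrix(); T[:3,3]=c["origin"]
    return im,d,c,T
def rays(c,T,uv):
    uv=np.asarray(uv,float).reshape(-1,2); K=np.array(c["mtx"])
    p=np.c_[(uv[:,0]-K[0,2])/K[0,0],(uv[:,1]-K[1,2])/K[1,1]]; q=p.copy()
    for _ in range(15): q=p/(1+c["k1"]*(q**2).sum(1,keepdims=True))
    return np.c_[q[:,0],-q[:,1],-np.ones(len(q))]@T[:3,:3].T   # unit depth
def onz(c,T,uv,z):
    r=rays(c,T,uv); return T[:3,3]+r*((z-T[2,3])/r[:,2])[:,None]
def cloud(d,c,T):
    h,w=d.shape; u,v=np.meshgrid(np.arange(w),np.arange(h))
    return (T[:3,3]+rays(c,T,np.c_[u.ravel(),v.ravel()])*d.reshape(-1,1)).reshape(h,w,3)
def save(n,im): cv2.imwrite("pics/"+n,im[:,:,::-1])
E
python3 - <<'E'
from h import *
for n in ("scene","side","wrist"):
    im,d,c,T=cam(n); save(n+"0.png",im); print(n,T[:3,3],np.array(c["mtx"])[0,0],c["k1"],(d>0).mean()); np.savez(n+"0.npz",im=im,d=d,T=T)
print(bot.read_state())
E
```

```text
scene [0.06156024 0.70276232 0.57758823] 381.19993766188117 -0.009774196998618614 0.92826171875
side [0.43071328 0.98893103 0.97087129] 520.4195082463243 -0.13446339439371058 0.96758984375
wrist [ 0.35849721 -0.57492698  0.3733625 ] 315.76156858125825 -0.05810802676836405 0.995953125
{'time': 0.15, 'q': array([-1.14691302e+00,  2.64589150e-01,  1.60508463e+00, -3.11135891e-05,
        1.27371822e+00, -3.69134124e-02]), 'joint_vel': array([ 8.93419144e-04, -5.29960414e-04, -2.71552474e-03, -5.83086436e-05,
        2.74837956e-04,  2.62743177e-05]), 'joint_torque': array([ 2.54307079e-04, -5.15905488e+01, -3.67961311e+01, -4.53294251e-05,
        8.02023889e-03,  2.24903590e-05]), 'tool_pos': array([ 0.29988699, -0.60407246,  0.23022881]), 'tcp_rot': array([-3.05686077e+00, -7.17042991e-01,  5.88978591e-04]), 'wrist_force': array([-0.14003834,  0.99349952, -0.98732705]), 'torque': array([-0.0106534 ,  0.01183221,  0.00686163]), 'grip_force': 0.0, 'width': 1.0005654817896656}
```

View pics/scene0.png

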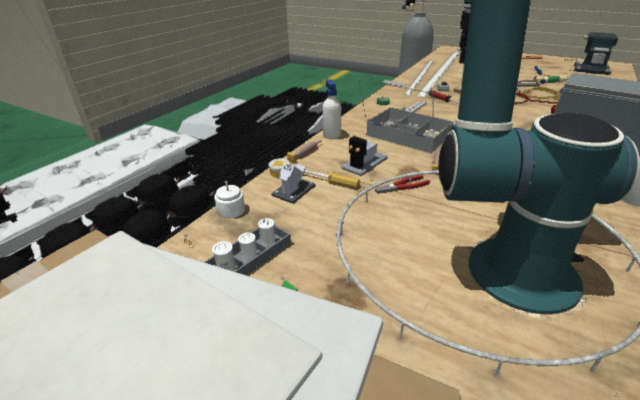

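View pics/side0.png

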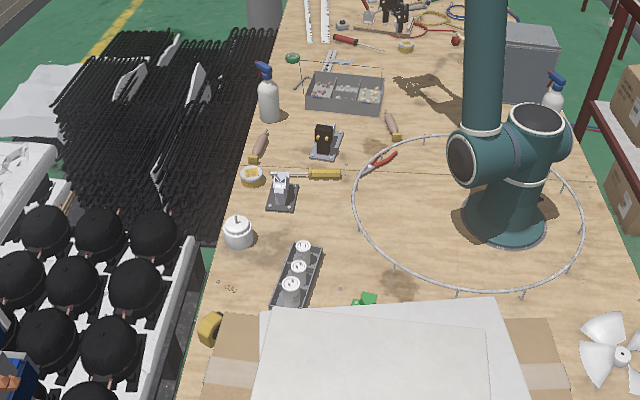

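Side view: tray with three cans at (303,247), (298,268) and (290,287). Silver rest block at (281,190), black-headed cradle at (325,142). Look-alikes: the big white can at (238,232) outside the tray, the two shorter cans, and the green block at (365,299). Next I check the heights and a close crop.

```bash
python3 - <<'E'
from h import *
for n,(x0,x1,y0,y1) in (("side",(200,400,110,320)),("scene",(180,400,120,290))):
    z=np.load(n+"0.npz"); c=bot.calibration(n); P=cloud(z["d"],c,z["T"]); np.save(n+"P.npy",P)
    ok=(z["d"]>0); ok[:y0]=0;ok[y1:]=0;ok[:,:x0]=0;ok[:,x1:]=0
    m=(ok&(P[:,:,2]>0.025)&(P[:,:,2]<.2)).astype(np.uint8)
    k,L,st,ce=cv2.connectedComponentsWithStats(m)
    for i in range(1,k):
        if st[i,4]>40:
            q=P[L==i]; print(n,ce[i].round(),st[i,4],np.percentile(q,[2,50,98],axis=0).round(3).tolist())
    b=ok&(abs(P[:,:,2])<.006); print("bench z",np.median(P[b][:,2]))
s=np.load("side0.npz")["im"][120:325,215:375]; a=cv2.resize(s,None,fx=2.9,fy=2.9,interpolation=cv2.INTER_CUBIC)
t=np.load("scene0.npz")["im"][120:290,200:400]; b=cv2.resize(t,(330,280),interpolation=cv2.INTER_CUBIC)
o=np.zeros((594,794,3),np.uint8); o[:a.shape[0],:a.shape[1]]=a; o[:280,464:794]=b; save("crop1.png",o)
E
```

```text
side [269. 113.] 129 [[0.654, -0.408, 0.025], [0.683, -0.383, 0.036], [0.715, -0.376, 0.051]]
side [391. 121.] 80 [[0.279, -0.424, 0.025], [0.293, -0.384, 0.028], [0.305, -0.341, 0.031]]
side [324. 136.] 449 [[0.471, -0.31, 0.027], [0.496, -0.222, 0.074], [0.522, -0.21, 0.1]]
side [259. 142.] 91 [[0.681, -0.284, 0.025], [0.693, -0.244, 0.027], [0.705, -0.205, 0.032]]
side [371. 205.] 583 [[0.284, -0.25, 0.03], [0.368, 0.032, 0.038], [0.41, 0.209, 0.043]]
side [251. 173.] 309 [[0.663, -0.126, 0.026], [0.692, -0.093, 0.031], [0.72, -0.067, 0.036]]
side [322. 170.] 90 [[0.45, -0.135, 0.025], [0.497, -0.126, 0.027], [0.532, -0.114, 0.03]]
side [281. 185.] 401 [[0.581, -0.069, 0.029], [0.597, -0.008, 0.062], [0.615, 0.009, 0.086]]
side [237. 229.] 700 [[0.655, 0.104, 0.027], [0.685, 0.143, 0.058], [0.72, 0.163, 0.074]]
side [294. 273.] 1159 [[0.506, 0.16, 0.026], [0.53, 0.263, 0.058], [0.579, 0.33, 0.078]]
side [311. 278.] 141 [[0.478, 0.161, 0.025], [0.497, 0.259, 0.029], [0.512, 0.337, 0.032]]
side [367. 298.] 204 [[0.351, 0.313, 0.048], [0.37, 0.325, 0.059], [0.391, 0.361, 0.089]]
side
[... 376 characters left out ...]
[0.517, -0.215, 0.102]]
scene [306. 146.] 99 [[0.672, -0.292, 0.025], [0.684, -0.246, 0.029], [0.699, -0.205, 0.033]]
scene [287. 172.] 672 [[0.576, -0.126, 0.026], [0.593, -0.027, 0.052], [0.711, 0.004, 0.089]]
scene [343. 177.] 149 [[0.441, -0.143, 0.025], [0.485, -0.129, 0.029], [0.527, -0.119, 0.032]]
scene [355. 229.] 636 [[0.255, -0.182, 0.033], [0.365, 0.092, 0.042], [0.404, 0.235, 0.045]]
scene [229. 198.] 647 [[0.649, 0.099, 0.027], [0.67, 0.136, 0.053], [0.707, 0.158, 0.077]]
scene [246. 246.] 1600 [[0.478, 0.155, 0.026], [0.516, 0.256, 0.05], [0.572, 0.325, 0.078]]
scene [288. 285.] 77 [[0.348, 0.31, 0.059], [0.368, 0.316, 0.065], [0.38, 0.319, 0.068]]
bench z 0.002314950250973502
```

View pics/crop1.png

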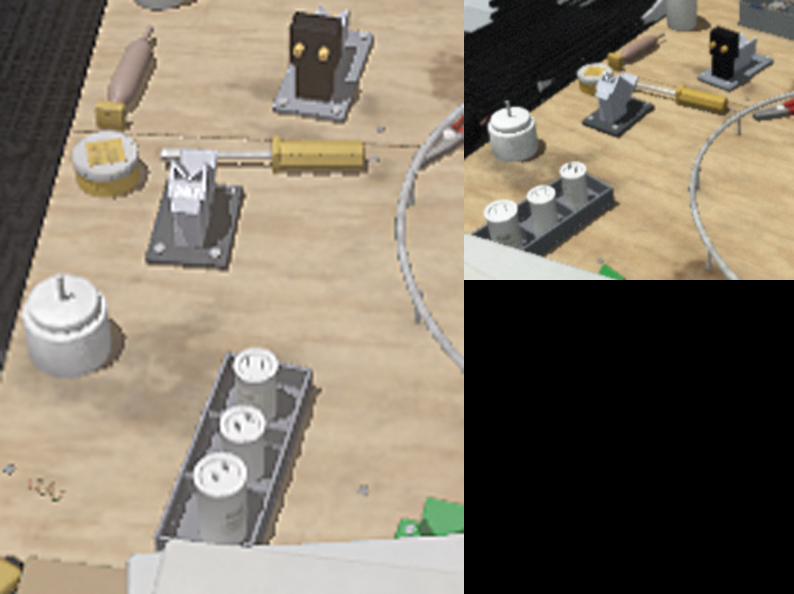

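The tall can is the near one at side pixel (291,289): it is larger and its rim z is about 0.076. The block at (281,190) is the silver one and its groove opens towards +y. The cradle head at (325,142) is on the +y end. The tool always points down, so tilting has to come from pivoting the can in the pads against the grooves. First I look with the wrist camera over the block and cradle, with the closing line turned along world x.

{"op": "step_arm", "data": {"motion": [[8.5,35,-30,-2,-63.6],[8.5,35,-30,-2,-63.6],[8.5,35,-30,-2,-63.6],[8.5,35,-30,-2,-63.6],[8.5,35,-30,-2,-63.6],[8.5,35,-30,-2,-63.6],[8.5,35,-30,-2,-63.6],[8.5,35,-30,-2,-63.6],[8.5,35,-30,-2,-63.6],[8.5,35,-30,-2,-63.6],[8.5,35,-30,-2,-63.6],[8.5,35,-30,-2,-63.6]]}}

```text
time: 1.35
tool_pos: [0.4799, -0.1809, 0.251]
tcp_rot: [-2.221, -2.222, 0.002]
wrist_force: [-0.8, -0.8, -0.0]
width: 0.992
grip_force: 0.0
```

```bash
python3 - <<'E'
from h import *
im,d,c,T=cam("wrist"); save("w1.png",im); np.savez("w1.npz",im=im,d=d,T=T)
s=bot.read_state(); print(s["time"],s["tool_pos"],R.from_rotvec(s["tcp_rot"]).as_matrix().round(3).tolist(),T.round(3).tolist())
E
```

```text
1.4 [ 0.47970175 -0.18138483  0.25099445] [[0.001, 1.0, -0.001], [1.0, -0.001, -0.001], [-0.001, -0.001, -1.0]] [[1.0, -0.0, 0.001, 0.48], [-0.0, 0.965, 0.261, -0.115], [-0.001, -0.261, 0.965, 0.394], [0.0, 0.0, 0.0, 1.0]]
```

View pics/w1.png

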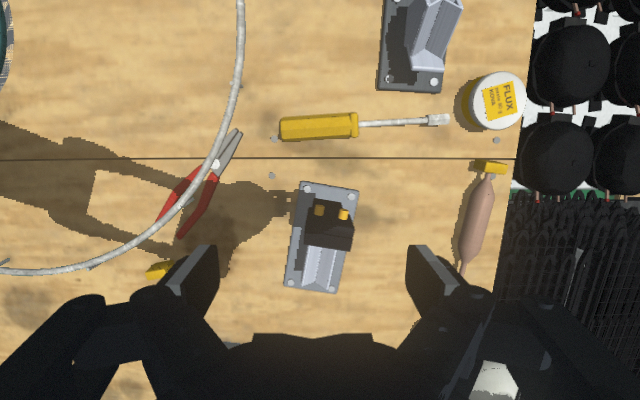

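Wrist view: cradle at (320,240), head towards +y at (330,225), groove towards -y; block at (425,40). I move on to see the block from its open side, with the tray in the same frame.

{"op": "step_arm", "data": {"motion": [[8.5,28,6,-2,0],[8.5,28,6,-2,0],[8.5,28,6,-2,0],[8.5,28,6,-2,0],[8.5,28,6,-2,0],[8.5,28,6,-2,0],[8.5,28,6,-2,0],[8.5,28,6,-2,0]]}}

```text
time: 2.2
tool_pos: [0.5405, 0.0986, 0.2709]
tcp_rot: [2.222, 2.221, -0.002]
wrist_force: [0.0, -0.6, -0.8]
width: 0.998
grip_force: 0.0
```

```bash
python3 - <<'E'
from h import *
im,d,c,T=cam("wrist"); save("w2.png",im); np.savez("w2.npz",im=im,d=d,T=T)
s=bot.read_state(); print(s["time"],s["tool_pos"])
P=cloud(d,c,T)
hsv=cv2.cvtColor(im,cv2.COLOR_RGB2HSV)
# tray cans: white tops
for lo,hi in ((.055,.067),(.068,.082)):
    m=((P[:,:,2]>lo)&(P[:,:,2]<hi)&(P[:,:,1]>.14)&(P[:,:,1]<.36)&(P[:,:,0]<.6)&(hsv[:,:,2]>120)).astype(np.uint8)
    k,L,st,ce=cv2.connectedComponentsWithStats(m)
    for i in range(1,k):
        if st[i,4]>80: print("can",ce[i].round(),st[i],np.median(P[L==i],axis=0).round(4),P[L==i].min(0).round(3),P[L==i].max(0).round(3))
# block / cradle plates
for f,(x0,x1,y0,y1) in (("w2",(.53,.66,-.1,.06)),("w1",(.43,.56,-.34,-.15))):
    q=np.load(f+".npz"); Q=cloud(q["d"],c,q["T"])
    reg=(Q[:,:,0]>x0)&(Q[:,:,0]<x1)&(Q[:,:,1]>y0)&(Q[:,:,1]<y1)
    print(f,"bench",np.median(Q[reg&(abs(Q[:,:,2])<.005)][:,2]))
    for z0,z1 in ((.006,.014),(.03,.05),(.05,.07),(.07,.09),(.09,.105)):
        m=(reg&(Q[:,:,2]>z0)&(Q[:,:,2]<z1))
        if m.sum()>30:
            a=Q[m][:,:2].astype(np.float32); (ce,sz,an)=cv2.minAreaRect(a*1000); print(z0,m.sum(),np.round(ce,1),np.round(sz,1),round(an,2),np.median(Q[m],axis=0).round(4))
E
```

```text
2.25 [0.54023638 0.09800142 0.270781  ]
can [295.  29.] [ 278   11   35   38 1004] [0.5226 0.2481 0.0617] [0.505 0.23  0.058] [0.54  0.266 0.066]
can [292.  91.] [276  74  33  34 890] [0.5184 0.1868 0.0617] [0.501 0.17  0.059] [0.536 0.204 0.066]
w2 bench 0.0007915167303105819
0.006 2124 [610.3 -38. ] [115.5 104.7] 87.11 [ 0.5795 -0.0124  0.0107]
0.03 160 [611.1 -55.2] [ 50.8 123.4] 29.7 [ 0.5932 -0.002   0.0391]
0.05 913 [594.9 -32.6] [82.7 34.1] 87.79 [ 0.5943 -0.0552  0.062 ]
0.07 751 [595.8 -21.9] [43.5 34.3] 87.1 [ 0.598  -0.013   0.0777]
0.09 31 [596.  -21.9] [32.4  6.4] 0.09 [ 0.5844 -0.0217  0.091 ]
w1 bench 0.0007947208917667981
0.006 2645 [ 489.5 -274.8] [144.7  76.1] 79.99 [ 0.4716 -0.2462  0.0107]
0.03 256 [ 487.7 -267.6] [96.5 34.4] 77.12 [ 0.4876 -0.276   0.0462]
0.05 1144 [ 490.1 -268.6] [96.7 47.4] 79.91 [ 0.4888 -0.2868  0.0581]
0.07 430 [ 491.8 -220.8] [53.4 28.3] 17.85 [ 0.4966 -0.2193  0.0801]
0.09 1306 [ 496.5 -234.3] [26.7 48.1] 80.58 [ 0.4963 -0.2326  0.0995]
```

View pics/w2.png

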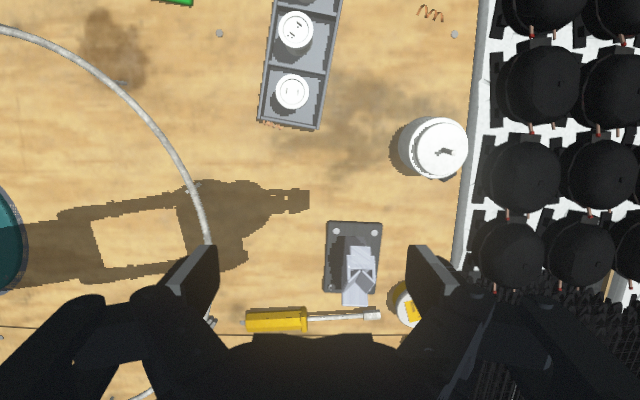

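Short caps confirmed: rim z 0.062 at (295,29) and (292,91). The tall can is the third, at y about 0.31. I move to see it and the clutter beyond it, and refine the block and cradle poses.

{"op": "step_arm", "data": {"motion": [[8.5,13,0,0,0],[8.5,13,0,0,0],[8.5,13,0,0,0],[8.5,13,0,0,0],[8.5,13,0,0,0]]}}

```text
time: 2.75
tool_pos: [0.5404, 0.228, 0.2709]
tcp_rot: [2.222, 2.22, -0.002]
wrist_force: [0.9, 0.1, 0.4]
width: 0.991
grip_force: 0.0
```

```bash
python3 - <<'E'
from h import *
im,d,c,T=cam("wrist"); save("w3.png",im); np.savez("w3.npz",im=im,d=d,T=T)
s=bot.read_state(); print(s["time"],s["tool_pos"])
P=cloud(d,c,T)
m=((P[:,:,2]>.071)&(P[:,:,2]<.080)&(P[:,:,1]>.26)&(P[:,:,1]<.37)&(P[:,:,0]<.6)&(P[:,:,0]>.47)).astype(np.uint8)
k,L,st,ce=cv2.connectedComponentsWithStats(m)
for i in range(1,k):
    if st[i,4]>80:
        ct=max(cv2.findContours((L==i).astype(np.uint8),0,1)[0],key=cv2.contourArea); e=cv2.fitEllipse(ct)
        print("tall",ce[i].round(),np.round(e[0],1),np.median(P[L==i],axis=0).round(4),onz(c,T,[e[0]],np.median(P[L==i][:,2])).round(4),P[L==i].min(0).round(3),P[L==i].max(0).round(3))
        # second view check of height: side camera ray
t=(P[:,:,2]>.022)&(P[:,:,2]<.035)&(P[:,:,1]>.13)&(P[:,:,1]<.42)&(P[:,:,0]<.6)&(P[:,:,0]>.45)
print("tray rect",cv2.minAreaRect((P[t][:,:2]*1000).astype(np.float32)))
o=(P[:,:,2]>.05)&(P[:,:,1]>.335)&(P[:,:,0]>.42)&(P[:,:,0]<.64)
print("beyond:",P[o].min(0) if o.any() else None,np.median(P[o],0) if o.any() else None)
# refine block / cradle
def plate(f,x0,x1,y0,y1,z0,z1,sat):
    q=np.load(f+".npz"); Q=cloud(q["d"],c,q["T"]); h=cv2.cvtColor(q["im"],cv2.COLOR_RGB2HSV)
    m=((Q[:,:,0]>x0)&(Q[:,:,0]<x1)&(Q[:,:,1]>y0)&(Q[:,:,1]<y1)&(Q[:,:,2]>z0)&(Q[:,:,2]<z1)&(h[:,:,1]<sat)).astype(np.uint8)
    k,L,st,_=cv2.connectedComponentsWithStats(m); i=1+st[1:,4].argmax(); a=Q[L==i]
    print(f,z0,len(a),cv2.minAreaRect((a[:,:2]*1000).astype(np.float32)))
    return Q,a
Q,a=plate("w2",.53,.66,-.1,.06,.007,.013,70)
Q,a=plate("w2",.53,.66,-.1,.06,.02,.12,255); np.save("blk.npy",a)
plate("w3",.53,.66,-.1,.06,.007,.013,70)
plate("w3",.53,.66,-.1,.06,.02,.12,255)
Q,a=plate("w1",.43,.56,-.36,-.15,.007,.013,70)
Q,a=plate("w1",.43,.56,-.36,-.15,.095,.102,255)
Q,a=plate("w1",.43,.56,-.36,-.15,.045,.065,255)
E
```

```text
2.8 [0.54045809 0.22757492 0.27097861]
tall [306.  97.] [306.   97.1] [0.5338 0.3093 0.0756] [[0.5338 0.3092 0.0756]] [0.514 0.29  0.073] [0.553 0.328 0.08 ]
tray rect ((528.375244140625, 246.9459228515625), (195.760498046875, 75.2586898803711), 79.5813980102539)
beyond: None None
w2 0.007 1982 ((595.6463623046875, -34.17469787597656), (109.24514770507812, 74.93341064453125), 87.0641860961914)
w2 0.02 1914 ((595.198974609375, -32.69057846069336), (82.43328857421875, 34.30568313598633), 86.8728256225586)
w3 0.007 1109 ((597.3092651367188, -6.880092620849609), (55.970767974853516, 75.56306457519531), 85.9762954711914)
w3 0.02 229 ((593.07666015625, -1.361989974975586), (30.67631721496582, 14.677534103393555), 28.84780502319336)
w1 0.007 2786 ((489.1084289550781, -277.2421875), (149.5994873046875, 76.072509765625), 79.9293212890625)
w1 0.095 1224 ((496.48858642578125, -234.2798309326172), (26.672218322753906, 48.02935028076172), 80.57698059082031)
w1 0.045 1141 ((486.6978454589844, -289.64764404296875), (54.12458801269531, 33.75432586669922), 79.96549224853516)
```

View pics/w3.png

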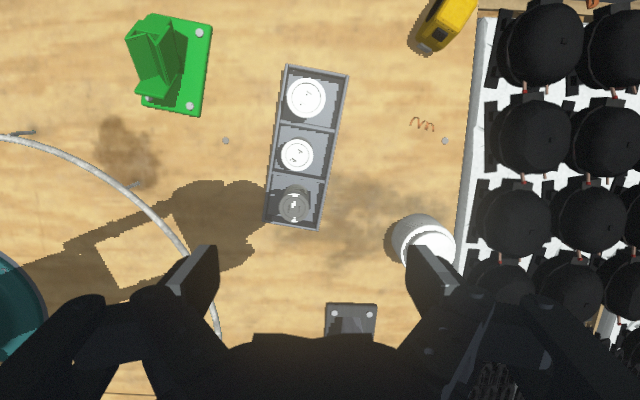

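Tall can confirmed at (306,97), rim z 0.0756, centre (0.534, 0.309). The green block at (165,60) is to be ignored. Descending to grip just above the tray wall.

{"op": "step_arm", "data": {"motion": [[8.5,8.1,-0.7,4,0],[8.5,8.1,-0.7,8,0],[8.5,8.1,-0.7,12,0],[8.5,8.1,-0.7,16,0],[8.5,8.1,-0.7,20,0],[8.5,8.1,-0.7,22,0],[8.5,8.1,-0.7,23.5,0],[8.5,8.1,-0.7,23.5,0],[3,8.1,-0.7,23.5,0],[3,8.1,-0.7,23.5,0],[3,8.1,-0.7,23.5,0],[3,8.1,-0.7,23.5,0],[3,8.1,-0.7,23.5,0],[3,8.1,-0.7,23.5,0]], "force": 35}}

```text
time: 4.2
tool_pos: [0.5346, 0.3115, 0.0383]
tcp_rot: [2.22, 2.221, 0.005]
wrist_force: [0.4, -0.4, 6.5]
width: 0.453
grip_force: 35.4
```

```bash
python3 - <<'E'
from h import *
c=bot.calibration("wrist")
q=np.load("w2.npz"); Q=cloud(q["d"],c,q["T"])
o=np.array([.5956,-.0342]); th=np.deg2rad(87.0); ex=-np.array([np.cos(th),np.sin(th)]); ey=np.array([-ex[1],ex[0]])
x=(Q[:,:,:2]-o)@ex*1000; v=(Q[:,:,:2]-o)@ey*1000; z=Q[:,:,2]*1000
m=(z>25)&(z<110)&(abs(x)<60)&(abs(v)<22)
X,V,Z=x[m],v[m],z[m]; print("v range",np.percentile(V,[1,50,99]))
g=(X-Z)/2**.5+abs(V); f=(X+Z)/2**.5
print("groove const hist (expect -38.85)"); h,e=np.histogram(g,np.arange(-70,10,2)); print([(int(a),int(b)) for a,b in zip(e,h) if b>15])
print("foot const hist (expect 24.75)"); h,e=np.histogram(f,np.arange(-10,110,2)); print([(int(a),int(b)) for a,b in zip(e,h) if b>15])
sel=abs(g+38.85)<8; print("groove med",np.median(g[sel]),sel.sum())
for s in (V>2,V<-2): print(np.median(g[sel&s]))
print("max z",np.percentile(Z,99.5), "x there",np.median(X[Z>np.percentile(Z,97)]))
E
```

```text
v range [-17.39499635  -0.5792867   16.02534708]
groove const hist (expect -38.85)
[(-70, 90), (-68, 98), (-66, 93), (-64, 98), (-62, 108), (-60, 125), (-58, 75), (-56, 39), (-54, 33), (-52, 34), (-50, 24), (-48, 44), (-46, 37), (-44, 32), (-42, 43), (-40, 31), (-38, 36), (-36, 26), (-34, 22), (-30, 24), (-28, 25), (-24, 19), (-22, 53), (-20, 91), (-18, 76), (-16, 70), (-14, 55), (-12, 59), (-10, 56), (-8, 49), (-6, 37)]
foot const hist (expect 24.75)
[(-6, 16), (-2, 20), (2, 21), (12, 28), (14, 38), (16, 36), (18, 33), (20, 34), (22, 33), (24, 44), (26, 46), (28, 52), (30, 54), (32, 55), (34, 49), (36, 60), (38, 51), (40, 131), (42, 31), (44, 70), (46, 74), (48, 80), (50, 93), (52, 95), (54, 102), (56, 102), (58, 53), (60, 40), (62, 44), (64, 44), (66, 42), (68, 44), (70, 46), (72, 43)]
groove med -40.190958408487234 248
-40.36433805364959
-39.69828203653343
max z 91.45617142032582 x there -12.856394029077329
```

```bash
python3 - <<'E'
from h import *
c=bot.calibration("wrist")
for f in ("w2","w1"):
  q=np.load(f+".npz"); Q=cloud(q["d"],c,q["T"])
  o=np.array([.5956,-.0342]); th=np.deg2rad(87.0); ex=np.array([np.cos(th),np.sin(th)]); ey=np.array([-ex[1],ex[0]])
  x=(Q[:,:,:2]-o)@ex*1000; v=(Q[:,:,:2]-o)@ey*1000; z=Q[:,:,2]*1000
  m=(z>16)&(z<110)&(abs(x)<60)&(abs(v)<22)
  print(f,m.sum()); rr=np.argwhere(m)
  for a in np.arange(-56,60,4):
    s=m&(x>=a)&(x<a+4)
    if s.sum()<5: continue
    print(a,[ (int(np.median(z[s&(v>=b)&(v<b+6)])),int((s&(v>=b)&(v<b+6)).sum())) if (s&(v>=b)&(v<b+6)).sum()>2 else 0 for b in (-18,-12,-6,0,6,12)])
a=np.load("w1.npz")["im"][0:110,360:480]; b=np.load("w2.npz")["im"][205:315,310:400]
o=np.zeros((500,800,3),np.uint8); A=cv2.resize(a,(430,394),interpolation=cv2.INTER_CUBIC); B=cv2.resize(b,(360,440),interpolation=cv2.INTER_CUBIC); o[:394,:430]=A; o[:440,435:795]=B; save("blk.png",o)
E
```

```text
w2 1944
-40 [(66, 7), (65, 8), (64, 10), (65, 6), (65, 6), (65, 9)]
-36 [(63, 14), (64, 23), (64, 25), (64, 23), (64, 18), (63, 20)]
-32 [(59, 16), (59, 14), (60, 19), (60, 18), (60, 18), (59, 22)]
-28 [(56, 14), (56, 22), (56, 19), (56, 23), (56, 20), (55, 20)]
-24 [(58, 5), (53, 16), (52, 17), (51, 24), (52, 11), (55, 8)]
-20 [(61, 4), (56, 9), (49, 14), (48, 13), 0, (61, 6)]
-16 [(66, 4), (59, 9), (51, 8), 0, (59, 3), (61, 12)]
-12 [(69, 3), (64, 10), (56, 8), (56, 4), 0, (58, 10)]
-8 [(74, 5), (68, 10), (60, 12), 0, (68, 4), (67, 17)]
-4 [(77, 6), (73, 9), (64, 10), (63, 4), (57, 3), (63, 18)]
0 [(82, 5), (76, 11), (68, 11), (70, 3), (74, 7), (61, 20)]
4 [(87, 5), (81, 9), (73, 12), (71, 3), (73, 6), (68, 21)]
8 [(89, 12), (83, 15), (77, 12), (74, 3), (69, 12), (87, 24)]
12 [(88, 27), (87, 21), (79, 11), (73, 7), (87, 18), (86, 38)]
16 [(85, 22), (78, 15), (82, 24), (84, 13), (84, 11), (74, 29)]
20 [(81, 15), (80, 14), (80, 15), (79, 20), (79, 15), (72, 35)]
24 [(77, 19), (77, 22), (77, 27), (77, 19), (77, 24), (75, 32)]
28 [(73, 17), (73, 24), (72, 20), (73, 27), (73, 24), (71, 
[... 611 characters left out ...]
 [(66, 24), (60, 47), (51, 44), (52, 18), (59, 19), (63, 57)]
-12 [(70, 33), (63, 43), (54, 39), (56, 17), (64, 20), (65, 64)]
-8 [(74, 31), (68, 46), (58, 47), (61, 21), (67, 24), (65, 79)]
-4 [(78, 31), (71, 50), (63, 47), (64, 20), (72, 23), (68, 82)]
0 [(82, 33), (76, 50), (67, 50), (68, 19), (75, 22), (69, 91)]
4 [(85, 36), (80, 55), (72, 56), (71, 22), (80, 28), (75, 93)]
8 [(90, 31), (83, 56), (75, 51), (76, 27), (84, 24), (75, 101)]
12 [(89, 20), (86, 46), (78, 52), (80, 22), (88, 21), (73, 86)]
16 [(85, 20), (85, 12), (82, 47), (84, 19), (79, 14), (67, 68)]
20 [(81, 10), (79, 7), 0, 0, 0, (37, 42)]
24 [0, 0, 0, 0, 0, (28, 30)]
28 [0, 0, 0, 0, 0, (31, 27)]
32 [0, 0, 0, 0, 0, (28, 8)]
```

View pics/blk.png

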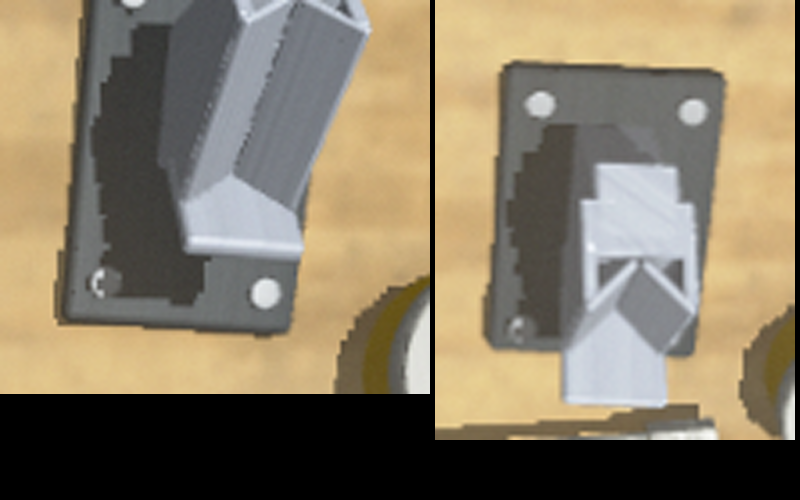

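The crops settle it: the block's groove rises towards +y, so block +x is about 87° in the world. Both views agree on origin (0.5953, -0.0402), so the parked middle is near (0.595, -0.044, 0.090). The cradle axis is near 80° with +x also towards +y. Next I lift and carry to the foot side of the block.

{"op": "step_arm", "data": {"motion": [[3,0,0,-2,0],[3,0,0,-5,0],[3,0,0,-9,0],[3,0,0,-13,0],[3,-3,0.5,-14,0],[3,-7,1.1,-14,0.5],[3,-11,1.8,-14,1],[3,-15,2.5,-14,1.5],[3,-19,3.1,-14,2],[3,-23,3.8,-14,2.5],[3,-27,4.5,-14,3],[3,-31,5.1,-14,3],[3,-35,5.8,-14,3],[3,-37.5,6.0,-14,3],[3,-37.8,6.0,-14,3],[3,-37.8,6.0,-14,3]]}}

```text
time: 5.8
tool_pos: [0.593, -0.0676, 0.1762]
tcp_rot: [-2.28, -2.16, -0.0]
wrist_force: [1.7, 0.7, -0.4]
width: 0.453
grip_force: 35.4
```

```bash
python3 - <<'E'
from h import *
s=bot.read_state(); print(s["tool_pos"],R.from_rotvec(s["tcp_rot"]).as_matrix().round(3).tolist(),s["grip_force"],s["width"],s["wrist_force"])
c=bot.calibration("side"); im,d,c,T=cam("side"); P=cloud(d,c,T)
# can held: points near tcp
x,y,z=s["tool_pos"]
m=(abs(P[:,:,0]-x)<.03)&(abs(P[:,:,1]-y)<.03)&(P[:,:,2]<z+.06)&(P[:,:,2]>.1)
print(m.sum(),P[m].min(0),P[m].max(0))
hs,e=np.histogram(P[m][:,2],np.arange(.1,.26,.005)); print(list(zip(e.round(3),hs)))
E
```

```text
[ 0.59296954 -0.06756517  0.17617318] [[0.054, 0.999, -0.0], [0.999, -0.054, 0.001], [0.001, -0.0, -1.0]] 35.37228584289551 0.45257627544074924 [ 1.65363841  0.65504935 -0.37266026]
600 [ 0.56300899 -0.0902101   0.14108521] [ 0.62293807 -0.04358523  0.23611844]
[(np.float64(0.1), np.int64(0)), (np.float64(0.105), np.int64(0)), (np.float64(0.11), np.int64(0)), (np.float64(0.115), np.int64(0)), (np.float64(0.12), np.int64(0)), (np.float64(0.125), np.int64(0)), (np.float64(0.13), np.int64(0)), (np.float64(0.135), np.int64(0)), (np.float64(0.14), np.int64(13)), (np.float64(0.145), np.int64(19)), (np.float64(0.15), np.int64(23)), (np.float64(0.155), np.int64(19)), (np.float64(0.16), np.int64(21)), (np.float64(0.165), np.int64(26)), (np.float64(0.17), np.int64(20)), (np.float64(0.175), np.int64(28)), (np.float64(0.18), np.int64(33)), (np.float64(0.185), np.int64(40)), (np.float64(0.19), np.int64(35)), (np.float64(0.195), np.int64(41)), (np.float64(0.2), np.int64(35)), (np.float64(0.205), np.int64(49)), (np.float64(0.21), np.int64(112)), (np.float64(0.215), np.int64(28)), (np.float64(0.22), np.int64(13)), (np.float64(0.225), np.int64(23)), (np.float64(0.23), np.int64(17)), (np.float64(0.235), np.int64(5)), (np.float64(0.24), np.int64(0)), (np.float64(0.245), np.int64(0)), (np.float64(0.25), np.int64(0))]
```

{"op": "step_arm", "data": {"motion": [[3,0,0.1,0,0],[3,0,0.1,2.5,0],[3,0,0.1,5,0],[3,0,0.1,6.5,0],[3,0.4,0.1,7,0],[3,1.0,0.1,7,0],[3,1.3,0.1,7.05,0],[3,1.6,0.1,7.1,0],[3,1.9,0.1,7.15,0],[3,2.2,0.1,7.2,0],[3,2.5,0.1,7.25,0],[3,2.5,0.1,7.25,0]], "force": 25}}

```text
time: 7.05
tool_pos: [0.5964, -0.0446, 0.1067]
tcp_rot: [2.274, 2.16, -0.002]
wrist_force: [-5.1, -7.0, 7.7]
width: 0.459
grip_force: 36.8
```

```bash
cat > tilt.py <<'E'
from h import *
import sys
s=bot.read_state(); print(s["time"],s["tool_pos"],s["wrist_force"],s["grip_force"],s["width"])
im,d,c,T=cam("side"); P=cloud(d,c,T); x,y,z=s["tool_pos"]
hv=cv2.cvtColor(im,cv2.COLOR_RGB2HSV)
m=(abs(P[:,:,0]-x)<.035)&(abs(P[:,:,1]-y)<.07)&(P[:,:,2]<z+.075)&(P[:,:,2]>.035)&(hv[:,:,2]>90)
ij=np.argwhere(m); print(m.sum())
r0,c0=ij.mean(0).astype(int)
s_=im[r0-45:r0+45,c0-50:c0+50]; im2,d2,c2,T2=cam("wrist")
o=np.zeros((400,790,3),np.uint8); o[:351,:390]=cv2.resize(s_,(390,351),interpolation=cv2.INTER_CUBIC); o[:,390:]=im2[:,120:520]; save(sys.argv[1],o)
E
python3 tilt.py t1.png
```

```text
7.05 [ 0.59643918 -0.04460112  0.10668834] [-5.07726827 -7.01008564  7.69229134] 36.841354966163635 0.45888689903494967
705
```

View pics/t1.png

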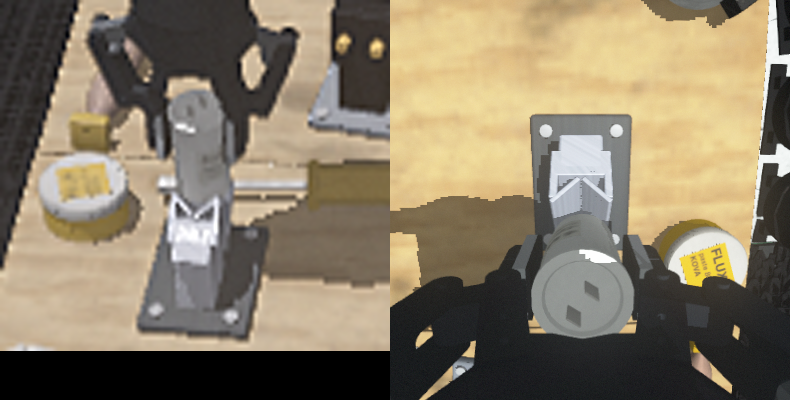

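The can leans about the right way: its top face at (583,288) in the right half is turned towards the camera at +y. I continue the pivot with a small lateral correction.

{"op": "step_arm", "data": {"motion": [[3,0.3,-0.1,0.05,0],[3,0.6,-0.1,0.1,0],[3,0.9,-0.1,0.15,0],[3,1.2,-0.1,0.2,0],[3,1.5,-0.1,0.25,0],[3,1.8,-0.1,0.3,0],[3,2.1,-0.1,0.35,0],[3,2.4,-0.1,0.4,0],[3,2.4,-0.1,0.4,0]], "force": 20}}

```text
time: 8.05
tool_pos: [0.5971, -0.0187, 0.1014]
tcp_rot: [2.276, 2.161, 0.002]
wrist_force: [-0.9, -4.4, 4.9]
width: 0.452
grip_force: 33.6
```

```bash
cat > face.py <<'E'
from h import *
def face(tag=None):
    s=bot.read_state(); im,d,c,T=cam("wrist"); P=cloud(d,c,T); p=np.array(s["tool_pos"])
    if tag: np.savez(tag,im=im,d=d,T=T)
    print("t",s["time"],"tcp",p.round(4),"F",s["wrist_force"].round(1),"grip",round(s["grip_force"],1),round(s["width"],3))
    hv=cv2.cvtColor(im,cv2.COLOR_RGB2HSV)
    m=(np.linalg.norm((P-p)[:,:,:2],axis=2)<.07)&(abs(P[:,:,0]-p[0])<.019)&(P[:,:,2]>p[2]-.03)&(P[:,:,2]<p[2]+.08)&(hv[:,:,2]>70)&(d>0)
    A=P[m]; best=None; rng=np.random.default_rng(0)   # RANSAC plane: rim face
    for _ in range(400):
        a=A[rng.choice(len(A),3,False)]; n=np.cross(a[1]-a[0],a[2]-a[0]); l=np.linalg.norm(n)
        if l<1e-5: continue
        n/=l; k=abs((A-a[0])@n)<.0012
        if best is None or k.sum()>best.sum(): best=k
    B=A[best]; ce=B.mean(0); n=np.linalg.svd(B-ce,full_matrices=False)[2][2]; n*=np.sign(n[2]) if abs(n[2])>.1 else np.sign(n[1])
    mid=(B.min(0)+B.max(0))/2
    print(len(A),best.sum(),"normal",n.round(3),"lean deg",round(np.degrees(np.arctan2(np.hypot(n[0],n[1]),n[2])),1),"face ctr",ce.round(4),mid.round(4),"can_mid",(mid-.036*n).round(4))
if __name__=="__main__": face()
E
python3 face.py
```

```text
t 8.05 tcp [ 0.5971 -0.0187  0.1014] F [-0.9 -4.4  4.9] grip 33.6 0.452
10845 5422 normal [0.074 0.475 0.877] lean deg 28.7 face ctr [ 0.5953 -0.0175  0.1405] [ 0.597  -0.0161  0.1403] can_mid [ 0.5944 -0.0333  0.1088]
```

```bash
cat > cyl.py <<'E'
from h import *
from scipy.optimize import least_squares
def cyl(lean,az=83.5,ctr=None,rad=.0197,cams=("wrist","side")):
    s=bot.read_state(); p=np.array(s["tool_pos"]); print("t",s["time"],"tcp",p.round(4),"F",s["wrist_force"].round(1),"grip",round(s["grip_force"],1),round(s["width"],3))
    a0=np.array([np.sin(lean)*np.cos(az),np.sin(lean)*np.sin(az),np.cos(lean)]) if False else None
    az,lean=np.deg2rad(az),np.deg2rad(lean)
    def ax(q): return np.array([np.sin(q[3])*np.cos(q[4]),np.sin(q[3])*np.sin(q[4]),np.cos(q[3])])
    c0=np.array(ctr) if ctr is not None else p+[0,0,.022]
    out=[]
    for n in cams:
        im,d,c,T=cam(n); P=cloud(d,c,T); hv=cv2.cvtColor(im,cv2.COLOR_RGB2HSV)
        P=P[(hv[:,:,2]>60)&(d>0)&(np.linalg.norm(P-c0,axis=2)<.07)]; 
        q=np.r_[c0,lean,az]
        for tol in (.012,.006,.004,.003,.003):
            a=ax(q); w=P-q[:3]; t=w@a; r=np.linalg.norm(w-t[:,None]*a,axis=1)
            cap=(abs(t-.036)<tol)&(r<rad+.002); sd=(abs(r-rad)<tol)&(abs(t)<.035)&~(cap&(r<rad-.003))
            def f(q):
                a=ax(q); w1=P[sd]-q[:3]; t1=w1@a; w2=P[cap]-q[:3]
                return np.r_[(np.linalg.norm(w1-t1[:,None]*a,axis=1)-rad),(w2@a-.036),0.02*np.r_[q[:3]-c0,q[4]-az]]*1000
            q=least_squares(f,q,loss="soft_l1").x
        a=ax(q); print(n,"side",sd.sum(),"cap",cap.sum(),"mid",q[:3].round(4),"lean",np.degrees(q[3]).round(1),"az",np.degrees(q[4]).round(1),"base",(q[:3]-.036*a).round(4),"rim",(q[:3]+.036*a).round(4)); out.append(q)
    return out
if __name__=="__main__":
    import sys; v=list(map(float,sys.argv[1:])); cyl(v[0],v[1],v[2:5] or None)
E
python3 cyl.py 30 87 .595 -.033 .108; python3 cyl.py 45 87 .595 -.033 .1
```

```text
t 8.1 tcp [ 0.5971 -0.0187  0.1013] F [-0.6 -3.4  6. ] grip 33.7 0.456
wrist side 1284 cap 6023 mid [ 0.5977 -0.023   0.1027] lean 26.3 az 87.8 base [ 0.5971 -0.0389  0.0704] rim [ 0.5983 -0.0071  0.135 ]
side side 106 cap 130 mid [ 0.5985 -0.0359  0.1087] lean 30.1 az 86.2 base [ 0.5973 -0.0539  0.0775] rim [ 0.5996 -0.0179  0.1398]
t 8.2 tcp [ 0.5971 -0.0186  0.1013] F [-0.1 -2.   4.3] grip 33.5 0.454
wrist side 1353 cap 5630 mid [ 0.5976 -0.022   0.1022] lean 26.4 az 87.5 base [ 0.5969 -0.038   0.07  ] rim [ 0.5983 -0.006   0.1344]
side side 61 cap 113 mid [ 0.5998 -0.0263  0.1032] lean 26.4 az 78.3 base [ 0.5965 -0.042   0.071 ] rim [ 0.603  -0.0106  0.1354]
```

{"op": "step_arm", "data": {"motion": [[3,0.3,-0.1,0.1,0],[3,0.6,-0.1,0.2,0],[3,0.9,-0.1,0.3,0],[3,1.2,-0.1,0.45,0],[3,1.4,-0.1,0.55,0],[3,1.4,-0.1,0.55,0]]}}

```text
time: 8.9
tool_pos: [0.5964, -0.004, 0.0944]
tcp_rot: [2.277, 2.162, 0.002]
wrist_force: [4.4, -3.7, 0.9]
width: 0.45
grip_force: 32.1
```

```bash
python3 face.py; python3 cyl.py 40 87 .596 -.024 .1
```

```text
t 8.9 tcp [ 0.5964 -0.004   0.0944] F [ 4.4 -3.7  0.9] grip 32.1 0.45
9968 5365 normal [0.006 0.677 0.736] lean deg 42.6 face ctr [ 0.5962 -0.0016  0.1331] [ 5.964e-01 -3.000e-04  1.327e-01] can_mid [ 0.5962 -0.0247  0.1062]
t 8.95 tcp [ 0.5964 -0.004   0.0944] F [ 5.5 -4.2  2.4] grip 32.1 0.452
wrist side 1076 cap 3814 mid [ 0.5978 -0.0101  0.093 ] lean 39.0 az 88.6 base [ 0.5973 -0.0328  0.065 ] rim [0.5984 0.0125 0.121 ]
side side 72 cap 108 mid [ 0.6045 -0.018   0.0986] lean 42.8 az 90.0 base [ 0.6045 -0.0425  0.0722] rim [0.6045 0.0065 0.125 ]
```

Lean is now 42.6° and the can lies in the groove, about 25 mm up-slope of home. I slide it down to the foot stop.

{"op": "step_arm", "data": {"motion": [[3,0.1,0,0.15,0],[3,-0.15,0,0.4,0],[3,-0.4,0,0.65,0],[3,-0.65,0,0.9,0],[3,-0.9,0,1.15,0],[3,-1.15,0,1.4,0],[3,-1.4,0,1.65,0],[3,-1.6,0,1.85,0],[3,-1.6,0,1.85,0]]}}

```text
time: 9.95
tool_pos: [0.5965, -0.0198, 0.0774]
tcp_rot: [2.278, 2.16, 0.005]
wrist_force: [2.7, -2.6, 7.6]
width: 0.454
grip_force: 31.5
```

```bash
python3 face.py
```

```text
t 9.95 tcp [ 0.5965 -0.0198  0.0774] F [ 2.7 -2.6  7.6] grip 31.5 0.454
12015 5304 normal [0.014 0.674 0.739] lean deg 42.4 face ctr [ 0.5962 -0.017   0.1161] [ 0.5965 -0.0161  0.1158] can_mid [ 0.596  -0.0403  0.0892]
```

{"op": "step_arm", "data": {"motion": [[3,-0.15,0,0.1,0],[3,-0.3,0,0.25,0],[3,-0.4,0,0.35,0],[3,-0.4,0,0.35,0]]}}

```text
time: 10.4
tool_pos: [0.5966, -0.0214, 0.0758]
tcp_rot: [-2.28, -2.16, -0.009]
wrist_force: [-1.1, 6.6, 18.3]
width: 0.454
grip_force: 31.9
```

```bash
python3 face.py
```

```text
t 10.4 tcp [ 0.5966 -0.0214  0.0758] F [-1.1  6.6 18.3] grip 31.9 0.454
12224 5356 normal [-0.012  0.689  0.725] lean deg 43.5 face ctr [ 0.5974 -0.0191  0.1147] [ 0.5966 -0.0178  0.1143] can_mid [ 0.597  -0.0426  0.0882]
```

Foot contact is made: about 17 N along the slope. Unload slightly, then let go.

{"op": "step_arm", "data": {"motion": [[3,0.15,0,-0.15,0],[3,0.15,0,-0.15,0],[4.6,0.15,0,-0.15,0],[5.5,0.15,0,-0.15,0],[7,0.15,0,-0.15,0],[8.5,0.15,0,-0.15,0],[8.5,0.15,0,-0.15,0],[8.5,0.15,0,-2,0],[8.5,0.15,0,-4,0],[8.5,0.15,0,-6,0],[8.5,0.15,0,-8,0],[8.5,0.15,0,-8,0]]}}

```text
time: 11.65
tool_pos: [0.5969, -0.0229, 0.1556]
tcp_rot: [2.276, 2.159, 0.007]
wrist_force: [0.6, -0.8, 0.6]
width: 0.995
grip_force: 0.0
```

```bash
sed 's/P\[:,:,2\]>p\[2\]-.03/P[:,:,2]>.06/;s/p\[2\]+.08/.135/;s/tool_pos"\])$/tool_pos"])/' face.py > face2.py; python3 face2.py; python3 - <<'E'
import sys; sys.argv=["x","s1.png"]
from h import *
im,d,c,T=cam("wrist"); im2,_,_,_=cam("side")
o=np.zeros((400,790,3),np.uint8); o[:351,:390]=cv2.resize(im2[140:230,230:330],(390,351),interpolation=cv2.INTER_CUBIC); o[:,390:]=im[:,120:520]; save("park.png",o)
E
```

```text
t 11.65 tcp [ 0.5969 -0.0229  0.1556] F [ 0.6 -0.8  0.6] grip 0.0 0.995
5723 1839 normal [0.032 0.752 0.659] lean deg 48.8 face ctr [ 0.5967 -0.0216  0.1174] [ 0.597  -0.0212  0.1171] can_mid [ 0.5958 -0.0482  0.0934]
```

View pics/park.png

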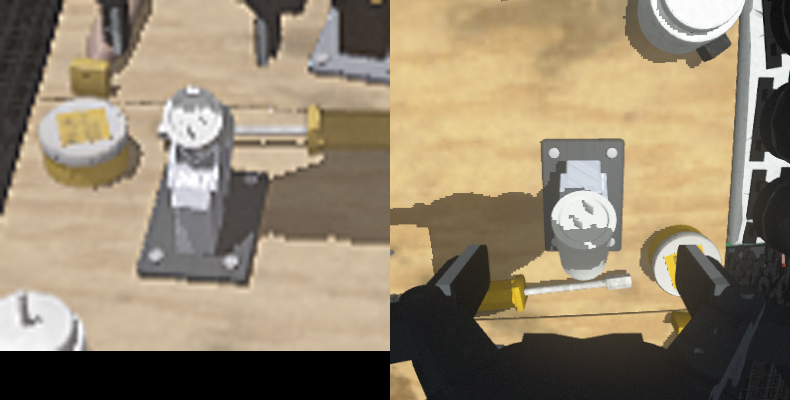

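Parked: the can lies in the groove at about 45°, rim at (584,225) in the right half, gripper clear of it. Now I take it from the side, a little above its middle.

{"op": "step_arm", "data": {"motion": [[8.5,-1.6,-0.1,0,0],[8.5,-1.6,-0.1,3,0],[8.5,-1.6,-0.1,6,0],[8.5,-1.6,-0.1,8,0],[8.5,-1.6,-0.1,8.2,0],[3,-1.6,-0.1,8.2,0],[3,-1.6,-0.1,8.2,0],[3,-1.6,-0.1,8.2,0],[3,-1.6,-0.1,8.2,0],[3,-1.6,-0.1,8.2,0],[3,-1.6,-0.1,8.2,0]], "force": 30}}

```text
time: 12.9
tool_pos: [0.5957, -0.0392, 0.0728]
tcp_rot: [2.275, 2.159, 0.006]
wrist_force: [5.7, -1.3, 5.3]
width: 0.455
grip_force: 33.3
```

```bash
python3 face.py
```

```text
t 12.9 tcp [ 0.5957 -0.0392  0.0728] F [ 5.7 -1.3  5.3] grip 33.3 0.455
14790 6224 normal [0.042 0.713 0.7  ] lean deg 45.6 face ctr [ 0.5956 -0.0203  0.1163] [ 0.5957 -0.0196  0.1157] can_mid [ 0.5942 -0.0453  0.0905]
```

The grip holds the can at its middle +8 mm, lean 45.6°. Lift and carry to above the cradle's open end, turned to the cradle's 80° heading.

{"op": "step_arm", "data": {"motion": [[2,0,0,-2,0],[2,0,0,-5,0],[2,0,0,-8,0],[2,-2,-0.7,-9,0],[2,-5,-1.8,-9,0],[2,-8,-2.8,-9,0],[2,-11,-3.9,-9,1],[2,-14,-5,-9,2],[2,-17,-6,-9,3],[2,-20,-7.1,-9,4],[2,-23,-8.1,-9,5],[2,-26,-9.2,-9,6],[2,-27.6,-9.8,-9,7],[2,-27.6,-9.8,-9,7],[2,-27.6,-9.8,-9,7]]}}

```text
time: 14.45
tool_pos: [0.48, -0.3083, 0.1597]
tcp_rot: [-2.406, -2.017, -0.001]
wrist_force: [0.9, 0.2, -1.4]
width: 0.453
grip_force: 32.6
```

```bash
python3 face.py; python3 - <<'E'
from h import *
s=bot.read_state(); print(R.from_rotvec(s["tcp_rot"]).as_matrix().round(3).tolist())
im,d,c,T=cam("wrist"); Q=cloud(d,c,T); np.savez("w5.npz",im=im,d=d,T=T)
hv=cv2.cvtColor(im,cv2.COLOR_RGB2HSV)
th=np.deg2rad(79.95); ex=np.array([np.cos(th),np.sin(th)]); ey=np.array([-ex[1],ex[0]]); o=np.array([.4881,-.2828])
for f in ("w5","w1"):
    q=np.load(f+".npz"); Q=cloud(q["d"],c,q["T"]); x=(Q[:,:,:2]-o)@ex*1000; v=(Q[:,:,:2]-o)@ey*1000; z=Q[:,:,2]*1000
    m=(z>95)&(z<103)&(x>20)&(x<80)&(abs(v)<40); print(f,"headtop",m.sum(),np.percentile(x[m],[.5,99.5]).round(1),np.percentile(v[m],[.5,99.5]).round(1),np.median(z[m]).round(1), cv2.minAreaRect((Q[m][:,:2]*1000).astype(np.float32)))
    m=(z>40)&(z<67)&(x>-60)&(x<40)&(abs(v)<19); print("groove",m.sum(),np.percentile(x[m],[1,99]).round(1) if m.any() else 0)
    for lo in (-16,-12,-8,-4,0,4,8,12):
        k=m&(v>=lo)&(v<lo+4); print(lo+2,round(float(np.median(z[k])),1) if k.sum()>5 else None,end="; ")
    print()
    m=(z>6)&(z<14)&(abs(x)<90)&(abs(v)<45)&((hv if f=="w5" else cv2.cvtColor(q["im"],cv2.COLOR_RGB2HSV))[:,:,1]<70); print("plate",np.percentile(x[m],[1,99]).round(1),np.percentile(v[m],[1,99]).round(1))
E
```

```text
t 14.45 tcp [ 0.48   -0.3083  0.1597] F [ 0.9  0.2 -1.4] grip 32.6 0.453
10834 6022 normal [0.155 0.725 0.671] lean deg 47.9 face ctr [ 0.4818 -0.2905  0.2043] [ 0.4813 -0.2889  0.203 ] can_mid [ 0.4757 -0.315   0.1788]
[[0.173, 0.985, -0.001], [0.985, -0.173, 0.002], [0.001, -0.001, -1.0]]
w5 headtop 3276 [36.4 61.7] [-22.9  24.2] 99.6 ((496.27044677734375, -234.38690185546875), (25.325916290283203, 48.09017562866211), 79.95020294189453)
groove 3160 [-29.3  28. ]
-14 61.5; -10 57.8; -6 53.8; -2 49.7; 2 49.8; 6 54.1; 10 57.8; 14 61.4; 
plate [-49.7  79.5] [-37.1  37.8]
w1 headtop 1225 [36.2 62.4] [-23.4  24. ] 99.6 ((496.48858642578125, -234.2798309326172), (26.672218322753906, 48.02935028076172), 80.57698059082031)
groove 1154 [-33.2  17.9]
-14 61.5; -10 58.2; -6 54.0; -2 49.9; 2 50.0; 6 54.0; 10 57.9; 14 61.6; 
plate [-67.6  80. ] [-36.9  37.7]
```

Cradle pose confirmed at (0.4881, -0.2828), 80°, head face at 36.3 mm and top at 99.6. I shift 3 mm sideways, lower until the can's flank meets the groove end, then begin laying it over.

{"op": "step_arm", "data": {"motion": [[2,0,0.3,1,0],[2,0,0.3,4,0],[2,0,0.3,7,0],[2,0,0.3,8.6,0],[2,0,0.3,9,0],[2,0,0.3,9.4,0],[2,0.3,0.3,9.6,0],[2,0.6,0.3,9.8,0],[2,0.9,0.3,10,0],[2,0.9,0.3,10,0]], "force": 20}}

```text
time: 15.55
tool_pos: [0.4853, -0.3035, 0.063]
tcp_rot: [2.402, 2.017, -0.004]
wrist_force: [-5.5, -5.4, 4.1]
width: 0.451
grip_force: 33.0
```

```bash
python3 face.py; python3 cyl.py 60 80 .485 -.305 .085
```

```text
t 15.55 tcp [ 0.4853 -0.3035  0.063 ] F [-5.5 -5.4  4.1] grip 33.0 0.451
15330 5632 normal [0.199 0.781 0.592] lean deg 53.7 face ctr [ 0.4865 -0.284   0.1054] [ 0.4868 -0.2833  0.104 ] can_mid [ 0.4796 -0.3115  0.0827]
t 15.6 tcp [ 0.4853 -0.3035  0.063 ] F [-4.8 -5.1  4.4] grip 33.0 0.456
wrist side 3019 cap 8904 mid [ 0.4837 -0.3103  0.0811] lean 52.4 az 79.1 base [ 0.4783 -0.3383  0.0591] rim [ 0.4891 -0.2823  0.103 ]
side side 44 cap 77 mid [ 0.4875 -0.3092  0.078 ] lean 54.8 az 81.0 base [ 0.4828 -0.3383  0.0573] rim [ 0.4921 -0.2801  0.0988]
```

{"op": "step_arm", "data": {"motion": [[2,0.3,-0.1,0.2,0],[2,0.6,-0.1,0.4,0],[2,0.9,-0.1,0.6,0],[2,1.1,-0.1,0.8,0],[2,1.3,-0.1,1.0,0],[2,1.3,-0.1,1.0,0]]}}

```text
time: 16.3
tool_pos: [0.4874, -0.2899, 0.0531]
tcp_rot: [2.402, 2.017, -0.001]
wrist_force: [-4.9, -3.4, 3.4]
width: 0.451
grip_force: 31.9
```

```bash
python3 face.py; python3 cyl.py 72 80 .487 -.295 .077
```

```text
t 16.3 tcp [ 0.4874 -0.2899  0.0531] F [-4.9 -3.4  3.4] grip 31.9 0.451
14361 4020 normal [0.229 0.955 0.19 ] lean deg 79.0 face ctr [ 0.4891 -0.2683  0.0892] [ 0.4892 -0.2669  0.0765] can_mid [ 0.4809 -0.3013  0.0696]
t 16.35 tcp [ 0.4874 -0.29    0.0531] F [-4.6 -4.2  4.8] grip 31.9 0.45
wrist side 6161 cap 5905 mid [ 0.4847 -0.3017  0.0774] lean 75.2 az 79.2 base [ 0.4781 -0.3359  0.0682] rim [ 0.4912 -0.2675  0.0866]
side side 79 cap 53 mid [ 0.487  -0.3017  0.076 ] lean 76.0 az 78.7 base [ 0.4802 -0.336   0.0672] rim [ 0.4939 -0.2675  0.0847]
```

{"op": "step_arm", "data": {"motion": [[2,0.15,-0.1,0.2,0],[2,0.3,-0.1,0.4,0],[2,0.4,-0.1,0.6,0],[2,0.5,-0.1,0.75,0],[2,0.5,-0.1,0.75,0]]}}

```text
time: 16.95
tool_pos: [0.488, -0.2849, 0.0459]
tcp_rot: [2.402, 2.016, 0.0]
wrist_force: [-3.0, -3.3, 5.3]
width: 0.453
grip_force: 31.7
```

```bash
python3 cyl.py 87 80 .4855 -.297 .075
```

```text
t 16.95 tcp [ 0.488  -0.2849  0.0459] F [-3.  -3.3  5.3] grip 31.7 0.453
wrist side 7831 cap 4356 mid [ 0.4851 -0.2979  0.074 ] lean 87.2 az 79.5 base [ 0.4785 -0.3333  0.0722] rim [ 0.4917 -0.2626  0.0758]
side side 75 cap 23 mid [ 0.4929 -0.3015  0.0722] lean 87.7 az 97.3 base [ 0.4975 -0.3372  0.0707] rim [ 0.4883 -0.2658  0.0736]
```

Lean is 87° with the middle 15 mm short of home. I press down slightly and slide towards the head.

{"op": "step_arm", "data": {"motion": [[2,0,-0.05,0.2,0],[2,0.3,-0.05,0.2,0],[2,0.6,-0.05,0.2,0],[2,0.9,-0.05,0.2,0],[2,1.2,-0.05,0.2,0],[2,1.4,-0.05,0.2,0],[2,1.4,-0.05,0.2,0]]}}

```text
time: 17.75
tool_pos: [0.4901, -0.273, 0.0453]
tcp_rot: [2.399, 2.015, -0.002]
wrist_force: [-6.6, -8.0, 11.5]
width: 0.452
grip_force: 32.1
```

```bash
python3 cyl.py 89 80 .488 -.283 .075
```

```text
t 17.75 tcp [ 0.4901 -0.273   0.0453] F [-6.6 -8.  11.5] grip 32.1 0.452
wrist side 6551 cap 1295 mid [ 0.4861 -0.292   0.0741] lean 89.7 az 79.9 base [ 0.4798 -0.3274  0.0739] rim [ 0.4924 -0.2566  0.0743]
side side 69 cap 8 mid [ 0.4879 -0.2953  0.0718] lean 88.8 az 80.8 base [ 0.4821 -0.3308  0.071 ] rim [ 0.4937 -0.2598  0.0726]
```

```bash
cat > gap.py <<'E'
from h import *
s=bot.read_state(); print(s["time"],s["tool_pos"].round(4),s["wrist_force"].round(1))
im,d,c,T=cam("wrist"); Q=cloud(d,c,T); np.savez("wg.npz",im=im,d=d,T=T)
th=np.deg2rad(79.95); ex=np.array([np.cos(th),np.sin(th)]); ey=np.array([-ex[1],ex[0]]); o=np.array([.4881,-.2828])
x=(Q[:,:,:2]-o)@ex*1000; v=(Q[:,:,:2]-o)@ey*1000; z=Q[:,:,2]*1000
g=im.max(2)
for a in range(-56,64,3):
    m=(x>=a)&(x<a+3)&(abs(v)<5)&(z>40)&(z<104)
    if m.sum()>3: print((a+1.5,int(np.median(z[m])),int(np.median(g[m])),int(m.sum())),end=" ")
print()
m=(abs(x)<60)&(abs(v)<22)&(z>88)&(z<97.5)&(g>90); print("ridge x",np.percentile(x[m],[1,99]).round(1),"v",np.median(v[m]).round(1))
E
python3 gap.py
```

```text
17.85 [ 0.4901 -0.2729  0.0452] [-6.8 -6.2 11.9]
(-0.5, 93, 148, 123) (2.5, 93, 147, 198) (5.5, 93, 148, 203) (8.5, 93, 149, 195) (11.5, 93, 150, 217) (14.5, 93, 149, 219) (17.5, 93, 150, 232) (20.5, 93, 150, 238) (23.5, 93, 149, 235) (26.5, 93, 150, 237) (29.5, 94, 250, 203) (32.5, 95, 252, 266) (35.5, 99, 63, 83) (38.5, 99, 60, 303) (41.5, 99, 58, 306) (44.5, 99, 56, 319) (47.5, 99, 54, 329) (50.5, 99, 49, 331) (53.5, 99, 54, 350) (56.5, 99, 58, 355) (59.5, 99, 68, 366) (62.5, 86, 60, 742) 
ridge x [-1.1 33.4] v 0.5
```

The rim is 1–2 mm from the head face. One more push, watching the force.

{"op": "step_arm", "data": {"motion": [[2,0.2,-0.05,0,0],[2,0.4,-0.05,0,0],[2,0.6,-0.05,0,0],[2,0.8,-0.05,0,0],[2,0.8,-0.05,0,0]], "force": 30}}

```text
time: 18.4
tool_pos: [0.4906, -0.27, 0.0452]
tcp_rot: [2.391, 2.014, -0.01]
wrist_force: [-10.3, -26.5, 4.5]
width: 0.454
grip_force: 31.6
```

```bash
python3 gap.py
```

```text
18.4 [ 0.4906 -0.27    0.0452] [-10.3 -26.5   4.5]
(2.5, 93, 148, 102) (5.5, 93, 148, 197) (8.5, 93, 149, 198) (11.5, 93, 150, 215) (14.5, 93, 149, 202) (17.5, 93, 149, 220) (20.5, 93, 149, 224) (23.5, 93, 149, 233) (26.5, 93, 148, 246) (29.5, 93, 148, 216) (32.5, 94, 150, 187) (35.5, 99, 65, 104) (38.5, 99, 55, 295) (41.5, 99, 54, 309) (44.5, 99, 53, 308) (47.5, 99, 51, 319) (50.5, 99, 47, 328) (53.5, 99, 52, 336) (56.5, 99, 56, 343) (59.5, 99, 65, 357) (62.5, 84, 58, 880) 
ridge x [ 1.9 33. ] v 0.5
```

The push stalls at 27 N with no visible gap, so the rim is on the head. I ease the load, let go and lift clear.

{"op": "step_arm", "data": {"motion": [[2,-0.3,0.05,-0.05,0],[2,-0.4,0.05,-0.1,0],[2,-0.4,0.05,-0.1,0],[4.6,-0.4,0.05,-0.1,0],[5.5,-0.4,0.05,-0.1,0],[7,-0.4,0.05,-0.1,0],[8.5,-0.4,0.05,-0.1,0],[8.5,-0.4,0.05,-0.1,0],[8.5,-0.4,0.05,-2,0],[8.5,-0.4,0.05,-5,0],[8.5,-0.4,0.05,-8,0],[8.5,-0.4,0.05,-12,0],[8.5,-5,0.05,-14,0],[8.5,-5,0.05,-14,0]]}}

```text
time: 19.85
tool_pos: [0.483, -0.3153, 0.1858]
tcp_rot: [2.4, 2.011, 0.001]
wrist_force: [0.4, -0.7, 0.8]
width: 0.997
grip_force: 0.0
```

```bash
python3 gap.py; python3 - <<'E'
from h import *
im=np.load("wg.npz")["im"]; save("fin.png",im)
E
```

```text
19.85 [ 0.483  -0.3153  0.1858] [ 0.4 -0.7  0.8]
(-36.5, 92, 206, 12) (-33.5, 93, 248, 39) (-30.5, 93, 250, 49) (-27.5, 93, 250, 47) (-24.5, 93, 250, 46) (-21.5, 93, 249, 52) (-18.5, 93, 249, 52) (-15.5, 93, 249, 51) (-12.5, 93, 248, 50) (-9.5, 93, 249, 52) (-6.5, 93, 248, 52) (-3.5, 93, 249, 50) (-0.5, 93, 247, 53) (2.5, 93, 247, 50) (5.5, 93, 246, 59) (8.5, 93, 245, 56) (11.5, 93, 245, 56) (14.5, 93, 245, 56) (17.5, 93, 244, 56) (20.5, 93, 244, 56) (23.5, 93, 244, 57) (26.5, 93, 242, 68) (29.5, 93, 242, 56) (32.5, 94, 244, 56) (35.5, 95, 188, 70) (38.5, 99, 80, 55) (41.5, 99, 80, 61) (44.5, 99, 80, 65) (47.5, 99, 81, 62) (50.5, 99, 69, 64) (53.5, 99, 76, 64) (56.5, 99, 78, 58) (59.5, 99, 79, 66) (62.5, 99, 78, 17) 
ridge x [-34.3  36.1] v -0.1
```

View pics/fin.png

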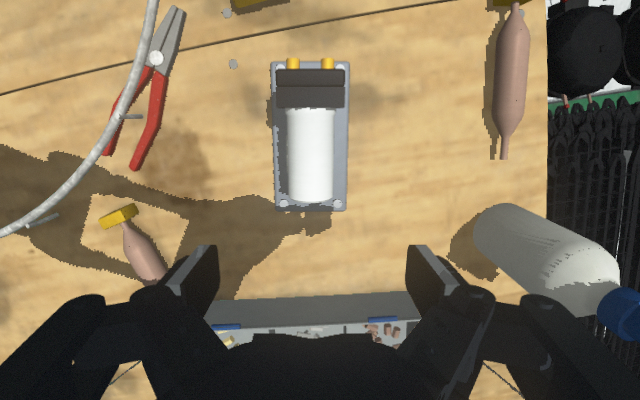

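The can lies level in the cradle at (310,155), with its rim at x = 36 mm against the head at (310,95). The gripper is clear.

```bash
python3 -c "
from workcell import bot
print(bot.finish_job())"
```

```text
the job is handed in; nothing more can be done
None
```

The job is handed in: I parked the tall capacitor in the angled block and let go, took it again from the side, and left it level in the cradle with its rim against the contact head; the short capacitors were not moved, and it took about 20 s of the 58 s allowed.

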